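# Clamp a tensile test bar in the bench thickness gauge with the ratchet

## Task

Lay the aluminium test bar flat across the steel table of the bench thickness gauge, with the middle of its narrow waist under the spindle, and let go of it. Then turn the knurled ratchet knob on top of the gauge clockwise (seen from above) until the spindle has closed on the bar and the knob clearly slips, by about a tenth of a turn or more, and leave the bar clamped there. Do not squeeze the bar by forcing the thimble below the knob, and do not disturb the other things on the worktop.

Things in the scene. Friction and masses are not known exactly. Their poses are not given: they have to be found in the camera images.
- test_bar: loose aluminium test bar, 200 x 40 x 16 mm, 0.2 to 0.35 kg, lying flat. Own x along its length, z up through its thickness; origin at the centre of its underside. Broad ends, 40 mm wide, 54 to 100 mm either side of the middle; waist 28 mm wide within 45 mm of it. The same turned end for end. Grip it across a broad end, about 80 mm from the middle, to keep the gripper clear of the gauge
- gauge: fixed bench thickness gauge; origin on the worktop right below the spindle axis, z up, x from the spindle back to the column. Foot 150 x 110 x 18 mm (x -53 to 97). Column 40 mm wide, x 52 to 84 mm. Arm forward from it at z 116 to 150 mm, 34 mm wide (round nose 38 mm, x down to -19). Open in front (-x) and at both sides between table and arm
- table_centre (a point): centre of the steel measuring table's top face, on the spindle axis, 45 mm above the worktop; table 70 mm (gauge x) by 94 mm (gauge y). The bar is to lie along gauge y, its middle within 8 mm of this point in gauge x and 25 mm in gauge y, square within 0.2 rad
- spindle: steel spindle 12 mm in diameter, hanging upright from the arm; origin at the centre of its flat lower face, 24 to 28 mm above the table at the start. It sinks 20 mm for each clockwise turn of the thimble (3.2 mm per rad), never lower than 2 mm above the table, and stays where it is left
- thimble (a joint): angle of the graduated thimble, a steel drum 34 mm in diameter, top 178 mm above the worktop, that drives the spindle; grows clockwise seen from above, -0.5 to 0.5 rad at the start. It turns with the knob until the spindle meets something, and does not rise or sink. Turning it back lifts the spindle
- ratchet (a joint): angle of the knob relative to the thimble, 0 at the start; unchanged while the knob carries the thimble along (either way), grows clockwise (rad) as the knob slips, at 0.05 N m, once the spindle is stopped. The knob can turn on without end. Red mark on the thimble's top and white mark on the knob's are together at the start
- ratchet_top (a point): centre of the top face of the ratchet knob, an upright knurled dark cylinder 26 mm in diameter, free over its upper 40 mm, top 224 mm above the worktop, at fixed height. Grip it from above about 15 mm below its top, so that the fingertips stay off the wider thimble that begins 46 mm below the top
- calliper: loose digital calliper, 64 x 216 x 15 mm, lying in front of the gauge: bystander; origin at the centre of its underside
- tape_roll: loose roll of labelling tape, 78 mm across, 19 mm high: bystander; origin at the centre of its underside
- beaker: loose glass beaker, 71 mm across, 92 mm high: bystander; origin at the centre of its underside
- bottle: loose brown bottle with a black cap, 57 mm across, 113 mm high: bystander; origin at the centre of its underside
Things that resemble listed ones, but are neither listed nor needed, are in the scene too. Of the things like the test_bar, leave any that is green; of the rest the larger one is meant.

How it is judged:
By the outcome, as a careful person would: the job done as asked, in the order asked, and still so for the second after the job is handed in, with the robot touching nothing.
It also fails if it takes over 72 s, if anything falls off the work surface, if the arm or the gripper's body presses on something with over 40 N, if the wrist force passes 120 N, or if a joint passes its speed limit or range.

## Robot

A 7-joint arm with a two-finger parallel gripper is mounted at the origin on a cart in front of the work surface, level with it; the furniture and walls round the work are solid. World frame = base frame: x ahead of the robot, y to its left, z up, the work surface at z = 0. Lengths are in m, angles in degrees, forces in N, time in s.
With the tool pointing down it reaches from about 0.4 to 0.85 m from the base axis. Payload 6.9 kg.
Tool frame: the origin (TCP) lies midway between the tips of the shut fingers; the grasp point (between the pads) lies 19 mm behind it; z points along the fingers, y is the line along which they close (so a half turn about z gives the same grasp; the last joint's range is limited). The gripper opens to 85 mm and grips with 20 to 120 N. Pads are 22 mm wide; open, the fingers measure 114 mm over their backs; the gripper's body (76 mm by 85 mm) begins 54 mm behind the grasp point. The pads swing forward as they close: fully open they stand 13 mm farther back than shut.
Start: joints at [-67.638, 29.078, -13.613, 85.955, 7.202, 65.827, -8.869], TCP at [0.176, 0.6, 0.231] pointing down, gripper open.
Joint ranges: [-176.47, 176.47], [-13.61, 117.27], [-81.72, 77.17], [0.22, 143.17], [-87.28, 267.28], [10, 112.55], [-165.47, 165.47]. Speed limits (degrees/s): [136.94, 136.94, 180, 180, 180, 180, 180].

## Interface

Orientations are given as a 3x3 rotation matrix whose columns are the frame's x, y, z axes.
In Python, from station import sense, get_image, finish_job, silhouettes gives the robot as it stands.
- The arm moves only by the tool carry_out, never from a script. Its argument "series" is a list that holds one entry, the list of rows, each a list of 6 numbers: the shift along the tool's x, y, z normalised to -1 to 1, where 1 is 0.4 m, then the turn, a rotation vector about the tool's x, y, z normalised to -1 to 1, where 1 is 180 degrees. A call has 1 to 10 rows; each row is the pose to reach, as a shift and turn from the pose commanded when the call began, along the tool's axes at that moment, turning the shorter way round; what a row does not reach only later rows make up. A row lasts 1/10 s, in which the tool goes at most 50 mm and 8.59 degrees, less where a joint would pass 70% of its speed; a pose out of reach is approached as far as the arm can. A call with a number of a shift or a turn outside -1 to 1 is refused whole. A call with a gripper value outside its range is refused whole. "hand" is the closure, from 0 (fully open) to 1 (shut), set as the call begins (left out, the last holds). The fingers move at their own pace and stop on an object; "grip_force" is the grip in N (left out, the last holds). Time passes only in rows, so rows that repeat a pose let the fingers close. It gives the time, the measured TCP pose, the force, the opening and the grip force at its end, in the units of the state.
- sense(): the state, without advancing time (a new reading comes with each control period).
- get_image(name): name is "side" or "top" or "wrist"; returns a dict with "img" (400x640x3 uint8, red, green, blue), "fx", "fy", "cx", "cy" (pixels), "eye" and "orientation" of the camera in the world. Camera axes: x right, y down, z forward; pixel columns grow to the right and rows downward; lengths in m; the calibration is good to about 2 mm. A picture is of the moment at which its call begins. There is no depth.
- finish_job(): hands the job in; it is judged then, once.
Trained networks look in the newest picture that a camera, given by its name, has taken for a name from the list of things; names that differ only in an ending like _2 or _b are one class to them, and where a whole thing is asked for, a point or a joint stands for the part that bears it (a point fixed in the world has none). Each returns a list of dicts, best first, with "p" (0 to 1); they miss things now and then, are a little off and sometimes report something else, mostly with a low value. They report only what shows in the picture. A call takes as long as a camera call. They do not tell look-alikes from the thing itself.
- silhouettes(camera, thing): "region" (400x640 bool, what is visible of it) and "position" ([row, column] in pixels, amid what is visible of it).
The state is a dict: "time_s": time; "q": joint angles; "qvel": joint speeds; "effort": joint torques, N m; "eef_pos": TCP position; "tcp_rot": TCP orientation; "contact_force": force on the tool from outside, world axes, zero at the start; "moment": the same for the moment, N m; "finger_gap": finger opening in m; "grip_force": force on a finger pad.
Only numpy, scipy, OpenCV 4.12 (cv2) and the standard library are available. Lean on these libraries where they do the work, as an engineer would, in place of code of your own. Each camera call takes 0.05 s, during which the arm holds its last target. There are 200 camera calls.

## Working session

There is one attempt and no reset: what is moved stays moved. The work goes in short steps, Python scripts to look and compute and a tool call to move; the robot and the scene stay as the last step left them, time stands still between calls to the robot, and variables do not carry over. Pictures are saved under pics/ and viewed, at most 10 in all, crops included, and the job is handed in when it is done.

Besides the shell and the picture viewer there is one more tool, called after ">>>" as name([rows], argument=value, ...), one row to a line, values as JSON. carry_out: Moves the arm, as the interface text tells. Scaled input: -1 to 1 covers 0.4 m each way for a shift and 180 degrees each way for a turn. Its arguments: {"type":"object","properties":{"series":{"type":"array","items":{"type":"array","items":{"type":"array","items":{"type":"number"}}}},"hand":{"type":"number"},"grip_force":{"type":"number"}},"required":["series"]}

```bash
ls; mkdir -p pics
cat > h.py <<'E'
import numpy as np, cv2
from station import sense,get_image,finish_job,silhouettes
def cam(n):
    d=get_image(n); d['R']=np.array(d['orientation']).reshape(3,3); d['e']=np.array(d['eye']); return d
def ray(d,u,v,z):
    r=d['R']@np.array([(u-d['cx'])/d['fx'],(v-d['cy'])/d['fy'],1.]); return d['e']+r*(z-d['e'][2])/r[2]
def proj(d,p):
    c=d['R'].T@(np.array(p)-d['e']); return d['fx']*c[0]/c[2]+d['cx'],d['fy']*c[1]/c[2]+d['cy']
def save(d,n): cv2.imwrite('pics/'+n,d['img'][:,:,::-1])
E
python3 - <<'E'
from h import *
np.set_printoptions(precision=3,suppress=True)
t=cam('top');s=cam('side')
a=np.vstack([t['img'],s['img']]); a=cv2.resize(a,(480*1,600)); cv2.imwrite('pics/a.png',t['img'][:,:,::-1]);cv2.imwrite('pics/b.png',s['img'][:,:,::-1])
for n,d in(('top',t),('side',s)):
  print(n,d['e'],d['R'].tolist(),d['fx'])
  for k in['test_bar','gauge','spindle','thimble','ratchet_top','calliper','tape_roll','beaker','bottle']:
    for r in silhouettes(n,k)[:4]:
      u,v=r['position'][1],r['position'][0]; print(k,round(r['p'],2),int(u),int(v),r['region'].sum(),ray(d,u,v,0.0)[:2])
print(sense())
E
```

```text
pics
top [ 0.438 -0.072  1.159] [[0.023650981320884584, -0.9920640574681019, 0.12348901555395847], [-0.9995467190876189, -0.02576737035764034, -0.015569167801416645], [0.01862759897935439, -0.12306481424346613, -0.9922237973620093]] 432.85180369264225
test_bar 0.72 218 237 1056 [0.458 0.178]
test_bar 0.57 413 216 512 [ 0.527 -0.344]
gauge 0.58 347 199 2354 [ 0.568 -0.165]
gauge 0.18 360 273 678 [ 0.373 -0.202]
thimble 0.64 357 201 236 [ 0.564 -0.19 ]
ratchet_top 0.43 362 200 159 [ 0.565 -0.205]
calliper 0.89 360 273 679 [ 0.371 -0.203]
calliper 0.73 357 202 217 [ 0.562 -0.192]
tape_roll 0.71 289 277 561 [ 0.358 -0.015]
beaker 0.83 253 127 841 [0.76  0.098]
bottle 0.79 327 127 476 [ 0.767 -0.107]
bottle 0.63 359 205 147 [ 0.552 -0.197]
side [0.091 0.192 1.186] [[-0.47641185548921317, -0.7834173834127006, 0.399110194452763], [-0.8791828121941595, 0.4201815986445758, -0.22468868886274063], [0.008326265170769152, -0.45793517830287495, -0.8889465933232547]] 402.31490102920696
test_bar 0.78 286 219 267 [0.611 0.027]
test_bar 0.65 263 281 805 [0.461 0.177]
test_bar 0.61 395 193 343 [ 0.524 
[... 172 characters left out ...]
_roll 0.77 341 271 470 [ 0.377 -0.044]
beaker 0.69 249 187 572 [0.777 0.084]
beaker 0.33 355 180 97 [ 0.632 -0.244]
bottle 0.97 301 159 377 [ 0.794 -0.119]
{'time_s': 1.0, 'q': array([-67.636,  29.076, -13.614,  85.956,   7.201,  65.826,  -8.869]), 'qvel': array([-0.026, -0.037, -0.062,  0.003, -0.055, -0.024,  0.014]), 'effort': array([ -0.   , -62.037,  -2.186, -24.996,   0.014,   0.002,  -0.   ]), 'eef_pos': array([0.176, 0.6  , 0.231]), 'tcp_rot': array([[-0.96 ,  0.281, -0.   ],
       [ 0.281,  0.96 ,  0.   ],
       [ 0.   , -0.   , -1.   ]]), 'contact_force': array([0.365, 0.027, 0.305]), 'moment': array([ 0.021, -0.012,  0.014]), 'grip_force': 0.0, 'finger_gap': 0.08511440795572539}
```

View pics/a.png

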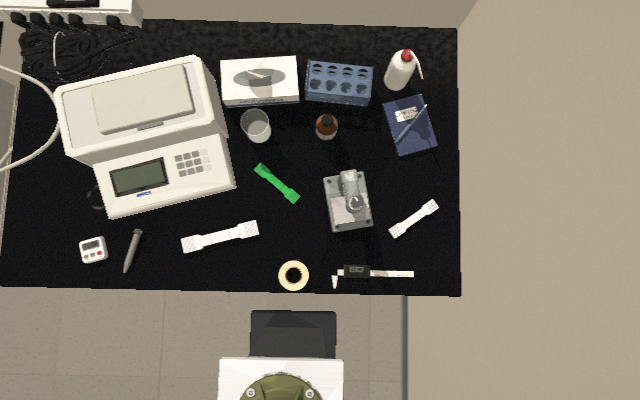

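View pics/b.png

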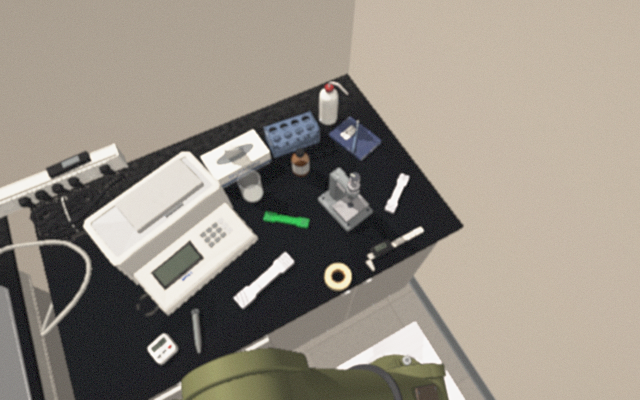

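In the top view, the test bar candidates are green at (277,183), large white at (219,237) and small white at (414,218). Green is excluded, and of the other two the larger is meant: (219,237). The gauge is at about (347,200), with its knob near (357,203). The calliper is in front of it at (372,272). I'll confirm the bar in an enlarged crop and measure.

Run:
```python
from h import *
np.set_printoptions(precision=4,suppress=True)
t=cam('top')
for c in((220,237),(414,218)):
  m=np.zeros((400,640),np.uint8); x,y=c
  m[y-25:y+25,x-50:x+50]=(t['img'][y-25:y+25,x-50:x+50].min(2)>110)
  n,l,st,ce=cv2.connectedComponentsWithStats(m); i=1+st[1:,4].argmax()
  ys,xs=np.where(l==i); P=np.array([ray(t,u,v,0.012)[:2] for u,v in zip(xs,ys)],np.float32)
  r=cv2.minAreaRect(P); b=cv2.boxPoints(r); print(r, P.mean(0), b.tolist())
  w,v=np.linalg.eigh(np.cov(P.T)); print('yaw',np.degrees(np.arctan2(v[1,1],v[0,1])))
for n in('top','side'):
  d=cam(n)
  for k,z in(('thimble',.178),('ratchet_top',.224)):
    for r in silhouettes(n,k)[:2]:
      v,u=r['position'];print(n,k,r['p'],u,v,ray(d,u,v,z)[:2])
a=cv2.resize(t['img'][155:265,170:250],None,fx=5,fy=5,interpolation=2)
b=cv2.resize(t['img'][155:265,310:385],None,fx=5,fy=5,interpolation=2)
cv2.imwrite('pics/c.png',np.hstack([a,b])[:,:,::-1])
```

```text
((0.46121662855148315, 0.1711193472146988), (0.04041816666722298, 0.20237356424331665), 15.726829528808594) [0.4611 0.1714] [[0.41433727741241455, 0.2630405128002167], [0.46919089555740356, 0.06824280321598053], [0.5080959796905518, 0.07919818162918091], [0.45324236154556274, 0.27399587631225586]]
yaw 105.77059877713363
((0.5211523175239563, -0.34007376432418823), (0.03008844330906868, 0.14753121137619019), 35.88090515136719) [ 0.5211 -0.3401] [[0.4657287299633026, -0.2891235947608948], [0.5521970987319946, -0.40865886211395264], [0.5765758752822876, -0.3910239338874817], [0.49010753631591797, -0.27148866653442383]]
yaw 125.94540918585594
top thimble 0.35 360.6 202.3 [ 0.5423 -0.1806]
side thimble 0.46 352.2 184.1 [ 0.5435 -0.164 ]
side ratchet_top 0.43 356.7 179.8 [ 0.5287 -0.1657]
```

View pics/c.png

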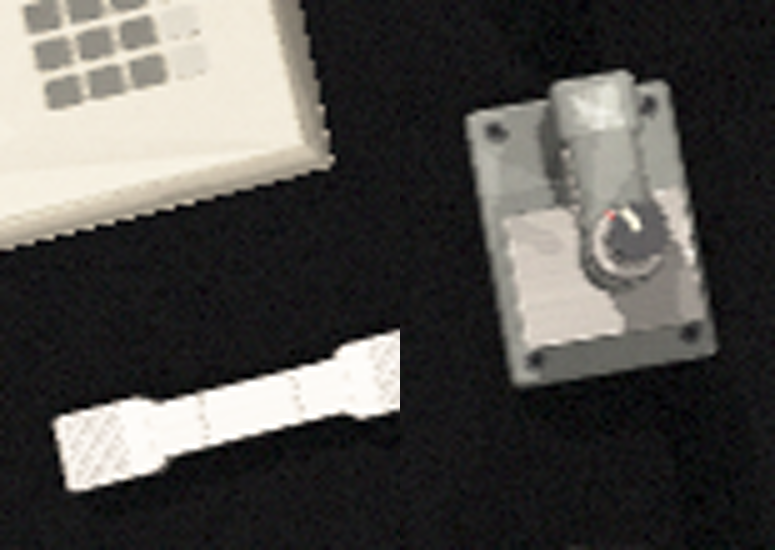

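The crop confirms the large white waisted bar: about 202 x 40 mm, with hatched ends and not green. The gauge foot corners in the crop are (467,115), (668,82), (717,352) and (518,385). The knob's top is at about (637,230), with the red and white marks at its upper left.

Run:
```python
from h import *
np.set_printoptions(precision=4,suppress=True)
t=cam('top')
f=lambda x,y,z: ray(t,310+(x-400+.5)/5-.5,155+(y+.5)/5-.5,z)[:2]
P=np.array([f(*p,.018) for p in((467,115),(668,82),(717,352),(518,385))])
r=cv2.minAreaRect(P.astype(np.float32));print(P,r)
c=P.mean(0);x=(P[0]+P[1]-P[2]-P[3]);x/=np.linalg.norm(x);print('centre',c,'yaw',np.degrees(np.arctan2(x[1],x[0])),'spindle',c-.022*x)
print('knob',f(637,230,.224))
from scipy.optimize import minimize
# silhouette fit of whole gauge foot by IoU refinement of grey mask
g=t['img'].astype(int); m=(g.max(2)>55).astype(np.uint8); m[:165]=0; m[240:]=0; m[:,:315]=0;m[:,385:]=0
def boxpts(o,a,x0,x1,w,z0,z1):
    c,s=np.cos(a),np.sin(a); return [proj(t,(o[0]+c*X-s*Y,o[1]+s*X+c*Y,Z)) for X in(x0,x1) for Y in(-w,w) for Z in(z0,z1)]
def iou(p,show=0):
    M=np.zeros((1600,2560),np.uint8)
    cyl=lambda r,z0,z1:[proj(t,(p[0]+r*np.cos(q),p[1]+r*np.sin(q),z)) for q in np.linspace(0,6.28,30) for z in(z0,z1)]
    for b in(boxpts(p,p[2],-.053,.097,.055,0,.018),boxpts(p,p[2],.052,.084,.02,0,.15),boxpts(p,p[2],0,.084,.017,.116,.15),cyl(.017,.15,.178),cyl(.013,.17,.224)):
        h=cv2.convexHull(((np.array(b)+.5)*4).astype(np.float32)); cv2.fillConvexPoly(M,np.round(h).astype(int),255)
    M=cv2.resize(M,(640,400),interpolation=cv2.INTER_AREA)/255.
    return np.abs(M-m).sum()
p0=np.r_[c-.022*x,np.arctan2(x[1],x[0])]
b=minimize(iou,p0,method='Nelder-Mead',options=dict(initial_simplex=[p0]+[p0+np.eye(3)[i]*[.006,.006,.05][i] for i in range(3)]))
print(iou(p0),b.fun,b.x[:2],np.degrees(b.x[2]),m.sum())
```

```text
[[ 0.6229 -0.0969]
 [ 0.6437 -0.2042]
 [ 0.4999 -0.2317]
 [ 0.48   -0.127 ]] ((0.5615251064300537, -0.16431139409542084), (0.1464221477508545, 0.10925088077783585), 10.843603134155273)
centre [ 0.5616 -0.165 ] yaw 11.365683152197104 spindle [ 0.5401 -0.1693]
knob [ 0.5409 -0.1676]
103.65098039215687 66.8 [ 0.5406 -0.1679] 11.081038754002199 2396
```

```bash
cat >> h.py <<'E'
from scipy.spatial.transform import Rotation as Ro
def goto(p,psi,s=None):
    s=s or sense(); R=np.array(s['tcp_rot']).reshape(3,3); a=np.radians(psi)
    T=np.array([[-np.sin(a),np.cos(a),0],[np.cos(a),np.sin(a),0],[0,0,-1]])
    d=R.T@(np.array(p)-s['eef_pos'])/.4; w=Ro.from_matrix(R.T@T).as_rotvec()/np.pi
    print('row',np.round(d,4).tolist(),np.round(w,4).tolist(),'q',np.round(s['q'],0).tolist())
G=np.array([.5405,-.168]); gy=11.1
def g2w(x,y):
    a=np.radians(gy); return G+[x*np.cos(a)-y*np.sin(a),x*np.sin(a)+y*np.cos(a)]
E
python3 - <<'E'
from h import *
b=np.array([.4612,.1714])+.08*np.array([np.cos(np.radians(105.8)),np.sin(np.radians(105.8))]);print(b)
goto([*b,.14],15.8)
E
```

```text
[0.43941758 0.24837744]
row [-0.8798, -0.6578, 0.2281] [-0.0, 0.0, 0.3216] q [-68.0, 29.0, -14.0, 86.0, 7.0, 66.0, -9.0]
```

>>> carry_out([
  [[-0.88, -0.658, 0.228, 0, 0, 0.3215], [-0.88, -0.658, 0.228, 0, 0, 0.3215], [-0.88, -0.658, 0.228, 0, 0, 0.3215], [-0.88, -0.658, 0.228, 0, 0, 0.3215], [-0.88, -0.658, 0.228, 0, 0, 0.3215], [-0.88, -0.658, 0.228, 0, 0, 0.3215], [-0.88, -0.658, 0.228, 0, 0, 0.3215], [-0.88, -0.658, 0.228, 0, 0, 0.3215], [-0.88, -0.658, 0.228, 0, 0, 0.3215], [-0.88, -0.658, 0.228, 0, 0, 0.3215]],
], hand=0)

```text
time_s: 2.4
eef_pos: [0.4433, 0.2411, 0.1393]
tcp_rot: [[-0.262, 0.965, 0.001], [0.965, 0.262, -0.004], [-0.004, -0.0, -1.0]]
contact_force: [-0.1, 0.1, 0.7]
finger_gap: 0.0853
grip_force: 0.0
```

>>> carry_out([
  [[0, 0, 0, 0, 0, 0], [0, 0, 0, 0, 0, 0], [0, 0, 0, 0, 0, 0]],
])

```text
time_s: 2.7
eef_pos: [0.4387, 0.25, 0.1403]
tcp_rot: [[-0.275, 0.961, 0.0], [0.961, 0.275, 0.001], [0.001, 0.0, -1.0]]
contact_force: [-0.1, 0.3, -0.7]
finger_gap: 0.0853
grip_force: 0.0
```

Run:
```python
from h import *
np.set_printoptions(precision=4,suppress=True)
s=sense();print(s['time_s'],s['eef_pos'],s['q'],s['finger_gap'])
d=cam('wrist'); save(d,'w1.png'); print(d['e'],d['R'])
for r in silhouettes('wrist','test_bar'): print(r['p'],r['position'],r['region'].sum())
c=[.4612,.1714,.016]; 
a=np.radians(105.8);u=np.array([np.cos(a),np.sin(a)]);n=np.array([-u[1],u[0]])
for l in(-.1,.1):
  for w in(-.02,.02): print(proj(d,[*(np.array(c[:2])+l*u+w*n),.016]))
goto([.4394,.2484,.14],15.8)
```

```text
2.7 [0.4387 0.25   0.1403] [-35.2324  24.1748   3.9816 111.3357  -2.383   44.5388 -13.9215] 0.085323567143509
[0.4169 0.3261 0.2827] [[ 0.9614  0.262   0.0842]
 [ 0.2752 -0.915  -0.2949]
 [-0.0002  0.3067 -0.9518]]
0.71 [262.8, 323.7] 8508
(np.float64(340.3023897548737), np.float64(379.2056026297576))
(np.float64(297.9518865328771), np.float64(379.09588581175706))
(np.float64(345.80792524021587), np.float64(172.00445040453684))
(np.float64(293.9245696755455), np.float64(171.84735732863524))
row [-0.0035, 0.0006, 0.0008] [0.0001, -0.0002, 0.0009] q [-35.0, 24.0, 4.0, 111.0, -2.0, 45.0, -14.0]
```

View pics/w1.png

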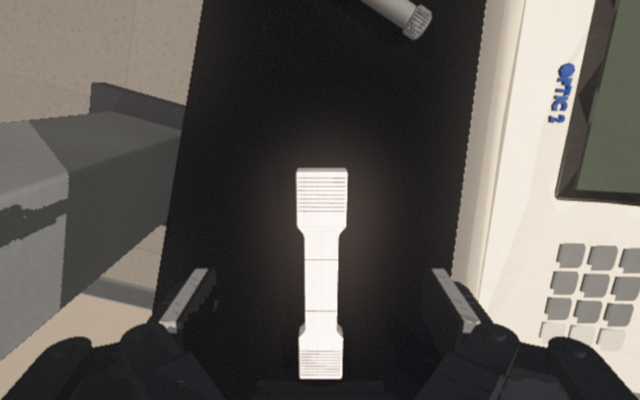

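The wrist picture shows the bar from (296,170) to (343,379), matching my prediction within 2–3 px and centred between the fingers. I'll descend and grip.

>>> carry_out([
  [[-0.0035, 0.001, 0.11, 0, 0, 0], [-0.0035, 0.001, 0.22, 0, 0, 0], [-0.0035, 0.001, 0.3, 0, 0, 0], [-0.0035, 0.001, 0.33, 0, 0, 0], [-0.0035, 0.001, 0.345, 0, 0, 0], [-0.0035, 0.001, 0.345, 0, 0, 0], [-0.0035, 0.001, 0.345, 0, 0, 0], [-0.0035, 0.001, 0.345, 0, 0, 0]],
], hand=0)

```text
time_s: 3.6
eef_pos: [0.441, 0.2476, 0.0034]
tcp_rot: [[-0.272, 0.962, 0.002], [0.962, 0.272, 0.001], [0.001, 0.002, -1.0]]
contact_force: [0.5, 0.0, 0.2]
finger_gap: 0.0854
grip_force: 0.0
```

>>> carry_out([
  [[0, 0, 0, 0, 0, 0], [0, 0, 0, 0, 0, 0], [0, 0, 0, 0, 0, 0], [0, 0, 0, 0, 0, 0], [0, 0, 0, 0, 0, 0], [0, 0, 0, 0, 0, 0], [0, 0, 0, 0, 0, 0]],
], hand=1, grip_force=90)

```text
time_s: 4.3
eef_pos: [0.4405, 0.2472, 0.0029]
tcp_rot: [[-0.272, 0.962, 0.001], [0.962, 0.272, 0.0], [0.0, 0.001, -1.0]]
contact_force: [-1.5, -0.2, 9.7]
finger_gap: 0.0374
grip_force: 90.7
```

>>> carry_out([
  [[0, 0, -0.03, 0, 0, 0], [0, 0, -0.1, 0, 0, 0], [0, 0, -0.17, 0, 0, 0], [0, 0, -0.175, 0, 0, 0], [0, 0, -0.175, 0, 0, 0], [0, 0, -0.175, 0, 0, 0]],
])

```text
time_s: 4.9
eef_pos: [0.4396, 0.2468, 0.0714]
tcp_rot: [[-0.273, 0.962, -0.001], [0.962, 0.273, -0.001], [-0.0, -0.001, -1.0]]
contact_force: [-0.2, -0.5, -2.3]
finger_gap: 0.0375
grip_force: 90.9
```

Run:
```python
from h import *
np.set_printoptions(precision=4,suppress=True)
s=sense();print(s['time_s'],s['eef_pos'],s['finger_gap'],s['grip_force'],s['contact_force'],s['moment'])
d=cam('wrist'); save(d,'w2.png')
z=s['eef_pos'][2]-.003+.016
t=s['eef_pos'][:2]; a=np.radians(105.8);u=np.array([np.cos(a),np.sin(a)]);n=np.array([-u[1],u[0]])
for l in(-.179,.021):
  for w in(-.02,.02): print(proj(d,[*(t+l*u+w*n),z]))
goto([*(g2w(0,.16)+.0786*np.array([-np.sin(np.radians(gy)),np.cos(np.radians(gy))])),s['eef_pos'][2]],gy)
```

```text
4.9 [0.4396 0.2468 0.0714] 0.03747375276040929 90.90808153152466 [-0.2426 -0.5052 -2.3164] [ 0.148   0.0932 -0.0259]
(np.float64(354.25815378348705), np.float64(562.5509947074357))
(np.float64(284.42545261628806), np.float64(562.3814055032343))
(np.float64(369.6197788447424), np.float64(242.2747499481486))
(np.float64(269.2833641249511), np.float64(242.1797630621718))
row [-0.4718, 0.0094, -0.0005] [-0.0006, 0.0002, 0.0262] q [-34.0, 30.0, 3.0, 116.0, -3.0, 35.0, -13.0]
```

View pics/w2.png

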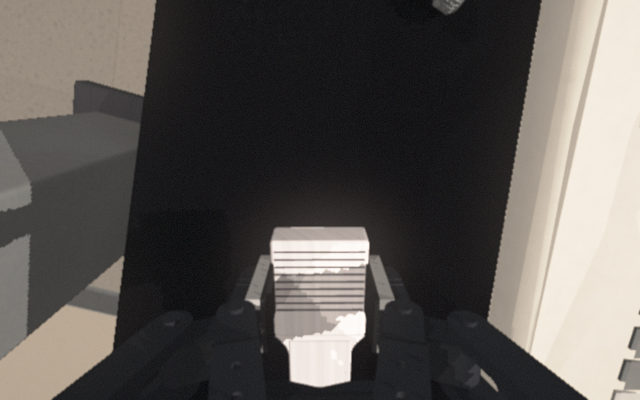

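The wrist view shows the bar held squarely across its broad end: the end edge is at row 239, columns 271–368, against a prediction of row 242, columns 269–370. Next I'll move to the side of the gauge.

>>> carry_out([
  [[-0.1, 0.002, 0, 0, 0, 0.026], [-0.2, 0.004, 0, 0, 0, 0.026], [-0.3, 0.006, 0, 0, 0, 0.026], [-0.4, 0.008, 0, 0, 0, 0.026], [-0.472, 0.0094, 0, 0, 0, 0.026], [-0.472, 0.0094, 0.02, 0, 0, 0.026], [-0.472, 0.0094, 0.048, 0, 0, 0.026], [-0.472, 0.0094, 0.048, 0, 0, 0.026], [-0.472, 0.0094, 0.048, 0, 0, 0.026]],
])

```text
time_s: 5.85
eef_pos: [0.4944, 0.0678, 0.052]
tcp_rot: [[-0.195, 0.981, -0.002], [0.981, 0.195, 0.0], [0.001, -0.002, -1.0]]
contact_force: [0.4, 0.9, -2.8]
finger_gap: 0.0379
grip_force: 90.8
```

Run:
```python
from h import *
np.set_printoptions(precision=4,suppress=True)
s=sense();print(s['time_s'],s['eef_pos'],s['tcp_rot'],s['finger_gap'],s['q'])
t=cam('top');q=cam('side')
a=cv2.resize(t['img'][160:260,280:390],None,fx=3.6,fy=3.6,interpolation=2)
b=cv2.resize(q['img'][150:250,270:380],None,fx=3.6,fy=3.6,interpolation=2)
cv2.imwrite('pics/d.png',np.hstack([a,b])[:,:,::-1])
gyv=np.array([-np.sin(np.radians(gy)),np.cos(np.radians(gy))])
# predicted far-end corners of bar in the two crops
e=s['eef_pos'][:2]; n=np.array([np.cos(np.radians(gy)),np.sin(np.radians(gy))])
for w in(-.02,.02):
  p=[*(e-.1786*gyv+w*n),s['eef_pos'][2]-.003+.016]
  u,v=proj(t,p);print('top',(u-280)*3.6,(v-160)*3.6); u,v=proj(q,p);print('side',(u-270)*3.6+396,(v-150)*3.6)
goto([*(g2w(0,0)+.0786*gyv),.052],gy)
```

```text
5.85 [0.4944 0.0678 0.052 ] [[-0.1953  0.9807 -0.0022]
 [ 0.9807  0.1953  0.0002]
 [ 0.0006 -0.0022 -1.    ]] 0.03789040439123176 [-12.5967  31.4173   2.9489 117.3529  -3.0124  31.4228   3.7583]
top 173.23226756469222 213.21107633279738
side 648.8070200280537 244.5621139908509
top 163.51434806014785 157.3383837618716
side 618.4278491218568 211.79547427941813
row [-0.4033, -0.0029, 0.0018] [-0.0001, -0.0001, 0.0008] q [-13.0, 31.0, 3.0, 117.0, -3.0, 31.0, 4.0]
```

View pics/d.png

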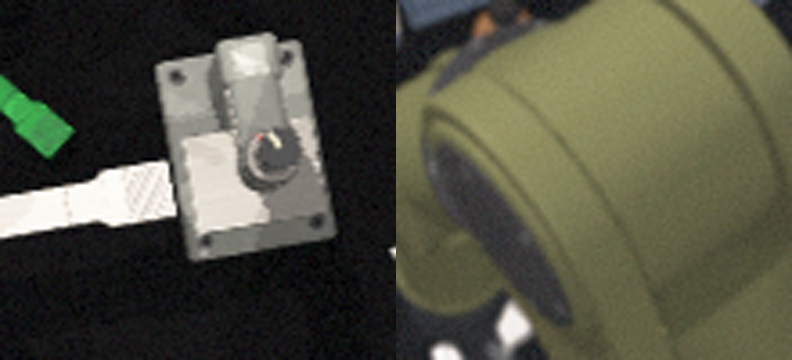

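In the top crop, the bar's leading end corners are at (176,215) and (166,160), within about 2 mm of prediction. The bar is in line with the table, beside its left edge at 185. The arm blocks the side view. I'll insert now.

>>> carry_out([
  [[-0.06, 0.001, 0.001, 0, 0, 0.001], [-0.12, 0.001, 0.001, 0, 0, 0.001], [-0.18, 0.001, 0.001, 0, 0, 0.001], [-0.2, 0.001, 0.001, 0, 0, 0.001], [-0.2, 0.001, 0.001, 0, 0, 0.001]],
])

```text
time_s: 6.45
eef_pos: [0.5113, -0.0127, 0.0527]
tcp_rot: [[-0.188, 0.982, 0.0], [0.982, 0.188, -0.0], [-0.0, 0.0, -1.0]]
contact_force: [0.8, 0.8, -2.2]
finger_gap: 0.0375
grip_force: 90.8
```

>>> carry_out([
  [[-0.06, 0, 0.002, 0, 0, 0], [-0.12, 0, 0.002, 0, 0, 0], [-0.17, 0, 0.002, 0, 0, 0], [-0.199, 0, 0.002, 0, 0, 0], [-0.199, 0, 0.002, 0, 0, 0], [-0.199, 0, 0.002, 0, 0, 0]],
])

```text
time_s: 7.05
eef_pos: [0.5261, -0.0884, 0.0516]
tcp_rot: [[-0.191, 0.982, -0.0], [0.982, 0.191, 0.001], [0.001, -0.0, -1.0]]
contact_force: [0.0, 1.0, -2.7]
finger_gap: 0.0376
grip_force: 90.9
```

Run:
```python
from h import *
s=sense();print(s['time_s'],s['eef_pos'],s['contact_force'])
gyv=np.array([-np.sin(np.radians(gy)),np.cos(np.radians(gy))])
goto([*(g2w(.0015,0)+.0786*gyv),.0475],gy)
```

```text
7.05 [ 0.52608528 -0.08840914  0.05161011] [ 0.04502374  1.00709219 -2.66816756]
row [-0.0057, 0.0008, 0.0103] [-0.0001, -0.0004, -0.0004] q [6.0, 33.0, 1.0, 112.0, -1.0, 34.0, 19.0]
```

>>> carry_out([
  [[-0.004, 0.001, 0.003, 0, 0, 0], [-0.004, 0.001, 0.006, 0, 0, 0], [-0.004, 0.001, 0.009, 0, 0, 0], [-0.004, 0.001, 0.009, 0, 0, 0], [-0.004, 0.001, 0.009, 0, 0, 0]],
])

```text
time_s: 7.55
eef_pos: [0.527, -0.0913, 0.0481]
tcp_rot: [[-0.19, 0.982, 0.0], [0.982, 0.19, 0.0], [0.0, 0.0, -1.0]]
contact_force: [0.6, 0.1, -1.6]
finger_gap: 0.0375
grip_force: 91.1
```

>>> carry_out([
  [[0, 0, 0.0015, 0, 0, 0], [0, 0, 0.003, 0, 0, 0], [0, 0, 0.003, 0, 0, 0]],
])

```text
time_s: 7.85
eef_pos: [0.5271, -0.0914, 0.0476]
tcp_rot: [[-0.19, 0.982, 0.001], [0.982, 0.19, 0.0], [0.0, 0.001, -1.0]]
contact_force: [-1.7, 1.5, 8.8]
finger_gap: 0.0376
grip_force: 92.2
```

The force rose by about 11 N, so the bar is on the table. I'll release it and rise.

>>> carry_out([
  [[0, 0, 0, 0, 0, 0], [0, 0, 0, 0, 0, 0], [0, 0, 0, 0, 0, 0], [0, 0, 0, 0, 0, 0], [0, 0, 0, 0, 0, 0]],
], hand=0)

```text
time_s: 8.35
eef_pos: [0.5269, -0.0917, 0.0468]
tcp_rot: [[-0.19, 0.982, -0.0], [0.982, 0.19, -0.0], [-0.0, -0.0, -1.0]]
contact_force: [-0.5, -0.4, -0.3]
finger_gap: 0.0855
grip_force: 0.0
```

>>> carry_out([
  [[0, 0, -0.05, 0, 0, 0], [0, 0, -0.15, 0, 0, 0], [0, 0, -0.27, 0, 0, 0], [0, 0, -0.39, 0, 0, 0], [0, 0, -0.5, 0, 0, 0], [0, 0, -0.53, 0, 0, 0], [0, 0, -0.53, 0, 0, 0]],
])

```text
time_s: 9.05
eef_pos: [0.5279, -0.0918, 0.2608]
tcp_rot: [[-0.19, 0.982, 0.004], [0.982, 0.19, -0.001], [-0.001, 0.004, -1.0]]
contact_force: [-0.5, 0.1, -0.5]
finger_gap: 0.0854
grip_force: 0.0
```

Run:
```python
from h import *
np.set_printoptions(precision=4,suppress=True)
s=sense();print(s['time_s'],s['eef_pos'],s['q'],s['finger_gap'],s['contact_force'])
w=cam('wrist');t=cam('top')
a=cv2.resize(w['img'],(480,300)); b=cv2.resize(t['img'][165:240,290:370],(320,300),interpolation=2)
cv2.imwrite('pics/e.png',np.hstack([a,b])[:,:,::-1])
gyv=np.array([-np.sin(np.radians(gy)),np.cos(np.radians(gy))]);gxv=np.array([gyv[1],-gyv[0]])
for d,f in((w,lambda u,v:(u*.75,v*.75)),(t,lambda u,v:((u-290)*4+480,(v-165)*4))):
  for l in(-.1,.1):
    for k in(-.02,.02): print(np.round(f(*proj(d,[*(G+l*gyv+k*gxv),.061]))))
  print('knob',f(*proj(d,[*G,.224])))
goto([*G,.26],90)
```

```text
9.05 [ 0.5279 -0.0918  0.2608] [ 5.6356 19.351   2.2748 96.9974 -0.8424 63.4233 19.1012] 0.08538090309878094 [-0.5086  0.1397 -0.4666]
[225. 243.]
[251. 243.]
[222. 112.]
[253. 112.]
knob (np.float64(236.92892212668545), np.float64(265.769127398196))
[882. 175.]
[870. 114.]
[573. 228.]
[562. 166.]
knob (np.float64(748.6839355772581), np.float64(143.12121776250228))
row [-0.1945, -0.0015, -0.0061] [-0.0003, -0.0005, -0.4391] q [6.0, 20.0, 2.0, 97.0, -1.0, 63.0, 19.0]
```

View pics/e.png

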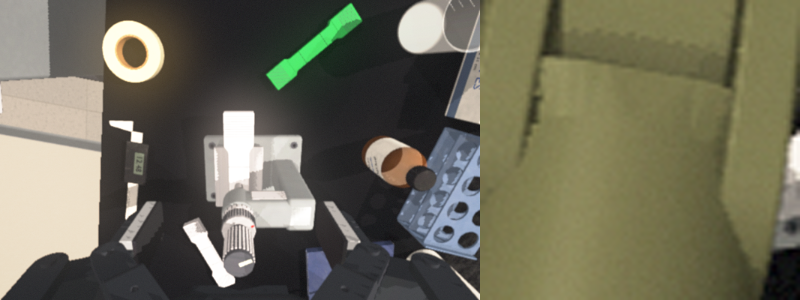

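The wrist view (left half) shows the bar lying across the table: the near end is at row 110, columns 223–255, and the prediction was row 112, columns 222–253. It runs under the spindle. The knob top is at (239,263), which puts the axis near (0.542, -0.1665). The arm blocks the top view. I'll go above the knob, turning counter-clockwise first to leave wrist range.

>>> carry_out([
  [[-0.1, -0.001, 0.002, 0, 0, -0.667], [-0.19, -0.001, 0.002, 0, 0, -0.667], [-0.19, -0.001, 0.002, 0, 0, -0.667], [-0.19, -0.001, 0.002, 0, 0, -0.667], [-0.19, -0.001, 0.002, 0, 0, -0.667], [-0.19, -0.001, 0.002, 0, 0, -0.667], [-0.19, -0.001, 0.002, 0, 0, -0.667], [-0.19, -0.001, 0.002, 0, 0, -0.667], [-0.19, -0.001, 0.002, 0, 0, -0.667], [-0.19, -0.001, 0.002, 0, 0, -0.667]],
])

```text
time_s: 10.15
eef_pos: [0.54, -0.166, 0.2553]
tcp_rot: [[-0.992, -0.127, -0.004], [-0.127, 0.992, 0.002], [0.004, 0.002, -1.0]]
contact_force: [0.5, -1.4, 0.4]
finger_gap: 0.0853
grip_force: 0.0
```

Run:
```python
from h import *
s=sense();print(s['time_s'],s['eef_pos'],s['q'])
goto([.542,-.1665,.191],131)
```

```text
10.15 [ 0.53998208 -0.16599238  0.25533618] [ 25.82291933  22.9764747  -16.68686825  92.72656914   7.01604551
  65.59463998 104.72324809]
row [-0.0055, -0.0023, 0.1608] [0.0011, -0.0011, -0.1874] q [26.0, 23.0, -17.0, 93.0, 7.0, 66.0, 105.0]
```

>>> carry_out([
  [[-0.0055, -0.002, 0, 0, 0, -0.187], [-0.0055, -0.002, 0, 0, 0, -0.187], [-0.0055, -0.002, 0, 0, 0, -0.187], [-0.0055, -0.002, 0, 0, 0, -0.187], [-0.0055, -0.002, 0.03, 0, 0, -0.187], [-0.0055, -0.002, 0.09, 0, 0, -0.187], [-0.0055, -0.002, 0.14, 0, 0, -0.187], [-0.0055, -0.002, 0.16, 0, 0, -0.187], [-0.0055, -0.002, 0.16, 0, 0, -0.187], [-0.0055, -0.002, 0.16, 0, 0, -0.187]],
])

```text
time_s: 11.15
eef_pos: [0.5434, -0.1667, 0.194]
tcp_rot: [[-0.761, -0.649, -0.0], [-0.649, 0.761, 0.0], [0.0, 0.0, -1.0]]
contact_force: [-0.1, 1.3, -0.6]
finger_gap: 0.0854
grip_force: 0.0
```

Run:
```python
from h import *
s=sense();print(s['time_s'],s['eef_pos'],s['q'],s['contact_force'])
goto([.542,-.1665,.191],131)
```

```text
11.15 [ 0.54339666 -0.16668731  0.19395605] [ 30.31619832  26.88717282 -23.87028951  97.81433401  12.44992288
  57.94896294 132.58295829] [-0.109998    1.27602158 -0.62357329]
row [0.0024, 0.0026, 0.0074] [0.0002, -0.0, -0.0028] q [30.0, 27.0, -24.0, 98.0, 12.0, 58.0, 133.0]
```

>>> carry_out([
  [[0, 0, 0.003, 0, 0, 0], [0, 0, 0.003, 0, 0, 0], [0, 0, 0.003, 0, 0, 0], [0, 0, 0.003, 0, 0, 0], [0, 0, 0.003, 0, 0, 0], [0, 0, 0.003, 0, 0, 0], [0, 0, 0.003, 0, 0, 0], [0, 0, 0.003, 0, 0, 0]],
], hand=1, grip_force=35)

```text
time_s: 11.95
eef_pos: [0.5433, -0.1666, 0.1934]
tcp_rot: [[-0.76, -0.65, 0.0], [-0.65, 0.76, -0.0], [-0.0, -0.0, -1.0]]
contact_force: [-2.5, 1.1, 5.9]
finger_gap: 0.0249
grip_force: 34.3
```

>>> carry_out([
  [[0, 0, 0, 0, 0, 0.02], [0, 0, 0, 0, 0, 0.06], [0, 0, 0, 0, 0, 0.1], [0, 0, 0, 0, 0, 0.14], [0, 0, 0, 0, 0, 0.18], [0, 0, 0, 0, 0, 0.22], [0, 0, 0, 0, 0, 0.26], [0, 0, 0, 0, 0, 0.3], [0, 0, 0, 0, 0, 0.34], [0, 0, 0, 0, 0, 0.34]],
])

```text
time_s: 12.95
eef_pos: [0.5434, -0.1681, 0.1934]
tcp_rot: [[-0.935, 0.355, 0.001], [0.355, 0.935, -0.002], [-0.001, -0.002, -1.0]]
contact_force: [-1.4, -3.6, 5.2]
finger_gap: 0.0251
grip_force: 34.5
```

Run:
```python
from h import *
s=sense();print(s['time_s'],s['eef_pos'],s['q'],s['contact_force'],s['moment'])
goto([.543,-.1665,.193],70)
```

```text
12.95 [ 0.54341128 -0.16814244  0.19337496] [19.69366179 25.73484628 -7.5521041  98.03404698  4.05688285 56.42293293
 79.8416949 ] [-1.38773705 -3.5542153   5.15474001] [-0.89466055  0.35186589  0.02039226]
row [0.0024, 0.0035, 0.0009] [-0.0005, 0.0005, -0.0044] q [20.0, 26.0, -8.0, 98.0, 4.0, 56.0, 80.0]
```

>>> carry_out([
  [[0, 0, 0, 0, 0, 0.04], [0, 0, 0, 0, 0, 0.08], [0, 0, 0, 0, 0, 0.12], [0, 0, 0, 0, 0, 0.16], [0, 0, 0, 0, 0, 0.2], [0, 0, 0, 0, 0, 0.24], [0, 0, 0, 0, 0, 0.28], [0, 0, 0, 0, 0, 0.32], [0, 0, 0, 0, 0, 0.36], [0, 0, 0, 0, 0, 0.4]],
])

```text
time_s: 13.95
eef_pos: [0.5419, -0.169, 0.1933]
tcp_rot: [[0.049, 0.999, -0.002], [0.999, -0.049, -0.002], [-0.002, -0.002, -1.0]]
contact_force: [-5.2, -4.9, 7.8]
finger_gap: 0.0248
grip_force: 34.8
```

>>> carry_out([
  [[0, 0, 0, 0, 0, 0.04], [0, 0, 0, 0, 0, 0.08], [0, 0, 0, 0, 0, 0.12], [0, 0, 0, 0, 0, 0.16], [0, 0, 0, 0, 0, 0.2], [0, 0, 0, 0, 0, 0.24], [0, 0, 0, 0, 0, 0.28], [0, 0, 0, 0, 0, 0.32], [0, 0, 0, 0, 0, 0.36], [0, 0, 0, 0, 0, 0.4]],
])

```text
time_s: 14.95
eef_pos: [0.5408, -0.1679, 0.1933]
tcp_rot: [[0.965, 0.262, -0.004], [0.262, -0.965, 0.0], [-0.004, -0.001, -1.0]]
contact_force: [-8.4, -2.2, 11.9]
finger_gap: 0.025
grip_force: 35.2
```

Run:
```python
from h import *
s=sense();print(s['time_s'],s['eef_pos'],s['q'],s['contact_force'],s['moment'])
goto([.543,-.167,.193],-74)
```

```text
14.95 [ 0.54075409 -0.16792406  0.19327611] [ -5.32990204  28.52460119  31.22223047  98.49157995 -16.88078966
  57.93697996 -42.88132205] [-8.35276964 -2.18828905 11.90110765] [-0.23767041  2.20261029  0.04203345]
row [0.006, -0.0008, 0.0007] [-0.0003, 0.0012, -0.0044] q [-5.0, 29.0, 31.0, 98.0, -17.0, 58.0, -43.0]
```

>>> carry_out([
  [[0.001, 0, 0, 0, 0, 0.04], [0.002, 0, 0, 0, 0, 0.08], [0.003, 0, 0, 0, 0, 0.12], [0.003, 0, 0, 0, 0, 0.16], [0.003, 0, 0, 0, 0, 0.2], [0.003, 0, 0, 0, 0, 0.24], [0.003, 0, 0, 0, 0, 0.28], [0.003, 0, 0, 0, 0, 0.32], [0.003, 0, 0, 0, 0, 0.36], [0.003, 0, 0, 0, 0, 0.4]],
])

```text
time_s: 15.95
eef_pos: [0.5416, -0.1664, 0.1932]
tcp_rot: [[0.548, -0.836, -0.005], [-0.836, -0.548, 0.002], [-0.004, 0.003, -1.0]]
contact_force: [-12.0, 3.1, 13.7]
finger_gap: 0.025
grip_force: 35.5
```

Run:
```python
from h import *
s=sense();print(s['time_s'],s['eef_pos'],s['q'],s['contact_force'],s['moment'])
w=cam('wrist');save(w,'w3.png')
```

```text
15.95 [ 0.54158313 -0.16642415  0.19324758] [ -16.44072534   34.17214526   51.81214287   98.49317564  -29.81643351
   62.53097326 -101.80438549] [-12.03936761   3.1271003   13.6657483 ] [0.51088389 2.6701759  0.02552035]
```

Total turn is about 275°, and the largest possible gap needs about 216° to close. I'll release, rise and compare the marks.

>>> carry_out([
  [[0, 0, 0, 0, 0, 0], [0, 0, 0, 0, 0, 0], [0, 0, 0, 0, 0, 0], [0, 0, 0, 0, 0, 0], [0, 0, 0, 0, 0, 0]],
], hand=0)

```text
time_s: 16.5
eef_pos: [0.5446, -0.1665, 0.1927]
tcp_rot: [[0.551, -0.835, -0.0], [-0.835, -0.551, 0.0], [-0.0, 0.0, -1.0]]
contact_force: [0.0, -0.2, -0.4]
finger_gap: 0.0852
grip_force: 0.0
```

>>> carry_out([
  [[0, 0, -0.05, 0, 0, 0], [0, 0, -0.15, 0, 0, 0], [0, 0, -0.25, 0, 0, 0], [0, 0, -0.25, 0, 0, -0.05], [0, 0, -0.25, 0, 0, -0.1], [0, 0, -0.25, 0, 0, -0.15], [0, 0, -0.25, 0, 0, -0.2], [0, 0, -0.25, 0, 0, -0.25], [0, 0, -0.25, 0, 0, -0.3], [0, 0, -0.25, 0, 0, -0.35]],
])

```text
time_s: 17.5
eef_pos: [0.5444, -0.1666, 0.2929]
tcp_rot: [[0.998, 0.068, 0.0], [0.068, -0.998, -0.0], [0.0, 0.0, -1.0]]
contact_force: [-0.7, -0.9, 1.1]
finger_gap: 0.0854
grip_force: 0.0
```

Run:
```python
from h import *
s=sense();print(s['time_s'],s['eef_pos'],s['q'],s['contact_force'])
goto([.40,.10,.30],0)
```

```text
17.5 [ 0.54443925 -0.16657905  0.29289903] [ -9.81478463  24.97865942  38.26005781  88.99792732 -15.99758775
  71.59030908 -55.19716335] [-0.69579928 -0.94506069  1.09836267]
row [-0.3151, -0.6894, -0.0178] [0.0, -0.0, -0.4784] q [-10.0, 25.0, 38.0, 89.0, -16.0, 72.0, -55.0]
```

>>> carry_out([
  [[-0.32, -0.69, -0.02, 0, 0, -0.47], [-0.32, -0.69, -0.02, 0, 0, -0.47], [-0.32, -0.69, -0.02, 0, 0, -0.47], [-0.32, -0.69, -0.02, 0, 0, -0.47], [-0.32, -0.69, -0.02, 0, 0, -0.47], [-0.32, -0.69, -0.02, 0, 0, -0.47], [-0.32, -0.69, -0.02, 0, 0, -0.47], [-0.32, -0.69, -0.02, 0, 0, -0.47], [-0.32, -0.69, -0.02, 0, 0, -0.47], [-0.32, -0.69, -0.02, 0, 0, -0.47]],
])

```text
time_s: 18.5
eef_pos: [0.3997, 0.1012, 0.301]
tcp_rot: [[0.026, 1.0, 0.0], [1.0, -0.026, 0.0], [0.0, 0.0, -1.0]]
contact_force: [0.1, 1.3, 0.5]
finger_gap: 0.0851
grip_force: 0.0
```

Run:
```python
from h import *
s=sense();print(s['time_s'],s['eef_pos'],s['q'])
t=cam('top');q=cam('side')
a=cv2.resize(t['img'][160:250,290:390],(440,396),interpolation=2)
b=cv2.resize(q['img'][140:230,310:390],(352,396),interpolation=2)
cv2.imwrite('pics/f.png',np.hstack([a,b])[:,:,::-1])
for k in['calliper','tape_roll','beaker','bottle']:
  for r in silhouettes('top',k)[:1]:
    v,u=r['position'];print(k,r['p'],u,v)
```

```text
18.5 [0.39969059 0.1011997  0.30102243] [-34.91577923   6.61272261  19.72782306 108.30899806  -2.45565259
  65.4592256  -15.78757228]
calliper 0.76 361.7 271.3
tape_roll 0.88 288.6 275.2
beaker 0.8 256.5 127.5
bottle 0.77 325.9 128.2
```

View pics/f.png

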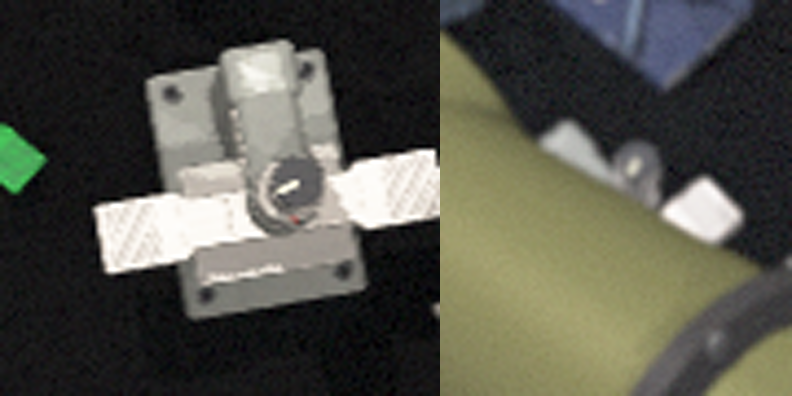

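The top crop shows the bar across the table: its left end is at (101,238), within about 3 mm of intended. The red thimble mark is now at the bottom (295,220) and the white knob mark points left-down (285,188). They started together, so the knob has slipped about 60°. All four bystanders are still where they were (within about 3 px).

```bash
python3 -c "
from station import finish_job
print(finish_job())"
```

```text
the job is handed in; nothing more can be done
None
```

The bar lies across the gauge table with its waist under the spindle and is clamped there; the knob has slipped about 60° by the marks, the bystanders are where they were, and the job is handed in at about 18.5 s of the 72 s allowed.

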